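Fill the cruet board beside the sink

TASK

Fill the wooden cruet board for the table: stand the round oil bottle, the square vinegar flask, the pepper mill and the salt shaker in it, upright, each in the one well cut to the shape and size of its foot, so that all four sit on the bottoms of their wells. Keep the two stoneware bottles upright on the way and set them down gently. The spice jar and the dish soap do not belong on the board: leave them, the lemon and the garlic where they are.

Things in the scene. Friction and masses are not known exactly. Their poses are not given: they have to be found in the camera images.
- caddy: Cruet board: loose 1 kg block of brown wood, 180 (x) x 184 (y) x 36 mm, origin: centre of underside, z up. Four blind wells in its top, bottoms at z = 18, rims at z = 36 mm, each 11 to 12 mm wider than its thing's foot. Centres (x, y) in mm: round, 82 wide, (40, 40); square, 66 x 66, sides along x and y, (45, -47); round, 68 wide, (-45, 46); round, 55 wide, (-46, -44).
- oil_bottle: Round bottle of dark grey stoneware with a cork, about 0.28 kg. Origin: centre of the underside, z up along the bottle. Body 70 mm across up to z = 66 mm, sloping shoulder to z = 104, straight round neck 26 mm across from z = 104 to 140 (grip it here), steel collar 30 mm across to 146, cork to 160. Swings about its neck if carried jerkily. Belongs in the 82 mm round well.
- vinegar_flask: Square flask of the same stoneware, corked, about 0.26 kg. Origin: centre of the underside, z up, x and y square to its flat sides. Body 54 x 54 mm up to z = 78, shoulder to z = 100, round neck 26 mm across from z = 100 to 134 (grip it here), steel collar 30 mm across to 140, cork to 154. Belongs in the square well, sides parallel to the well's (any quarter turn; 13 degrees play).
- pepper_mill: Turned pepper mill of dark wood, 0.22 kg. Origin: centre of the underside, z up. Foot 56 mm across, waist 36 mm at z = 50 mm, cylindrical head 44 mm across from z = 78 to 108 (grip it here), rounded top, small steel knob up to z = 132. Belongs in the 68 mm round well.
- salt_shaker: Glass salt shaker with a grey DOMED cap, 0.1 kg, 90 mm high; glass up to 44 mm across, cap about 34 mm across above z = 70 mm. Origin: centre of the underside, z up. Grip it across the upper glass and cap, z about 55 to 80 mm. Stands out on the open worktop, not in the group of jars at the wall. Belongs in the 55 mm round well.
- spice_jar: Look-alike of the salt shaker that does not belong: glass spice jar with a broad, FLAT-topped screw cap and a paper label, 45 mm across, 106 mm high, taller than the salt shaker. Origin: centre of the underside. To be left alone.
- dish_soap: Look-alike of a table bottle that does not belong: slim plastic dish-soap bottle, 40 x 51 mm and 233 mm high, the tallest thing on the worktop. It stands behind the others to the left of the sink. Origin: centre of the underside. To be left alone.
- loose_lemon: A lemon, 83 x 58 x 58 mm, behind the board on the right of the sink. Origin: centre of the underside. To be left alone.
- garlic: A bulb of garlic, 53 mm across and 53 mm high, behind the board on the right of the sink. Origin: centre of the underside. To be left alone.

How it is judged:
By the outcome, as a careful person would: the job done as asked, in the order asked, and still so for the second after the job is handed in, with the robot touching nothing.
It also fails if it takes over 147 s, if anything falls off the work surface, if the arm or the gripper's body presses on something with over 40 N, if the wrist force passes 120 N, or if a joint passes its speed limit or range.

ROBOT

A 6-joint arm with a two-finger parallel gripper is mounted at the origin on a cart in front of the work surface, level with it; the furniture and walls round the work are solid. World frame = base frame: x ahead of the robot, y to its left, z up, the work surface at z = 0. Lengths are in m, angles in rad, forces in N, time in s.
With the tool pointing down it reaches from about 0.375 to 0.9 m from the base axis. Payload 3.1 kg.
Tool frame: the origin (TCP) lies at the centre of the arm's flange, where the gripper is bolted on; the fingertips stand robot.tip_extent ahead of it and the grasp point (between the pads) lies 164 mm ahead of it (robot.tip_extent is the distance from the TCP to the fingertips, in m); z points along the fingers, y is the line along which they close (so a half turn about z gives the same grasp; the last joint's range is limited). The gripper opens to 87 mm and grips with 3 to 60 N. Pads are 19 mm wide; open, the fingers measure 117 mm over their backs; the gripper's body (75 mm by 190 mm) begins 51 mm behind the grasp point.
Start: joints at [-1.323, 0.527, 1.433, -0, 1.181, -0.178], TCP at [0.259, -0.569, 0.405] pointing down, gripper open.
Joint ranges: [-3.08, 3.08], [-0.75, 2.2], [0.22, 2.44], [-1.43, 4.57], [0, 2.65], [-2.85, 2.85]. Speed limits (rad/s): [2.79, 2.79, 3.14, 3.14, 3.14, 3.14].

INTERFACE

Orientations are given as a unit quaternion [x, y, z, w].
In Python, from rig import get_obs, camera, hand_in, cut_out, robot gives the robot as it stands.
- The arm moves only by the tool step_arm, never from a script. Its argument "rows" is a list of rows, each a list of 6 numbers: the shift along the world's x, y, z in m, then the turn, a rotation vector about the world's x, y, z in degrees. A call has 1 to 12 rows; each row shifts and turns the commanded pose from where the row before left it; what a row does not reach is not made up. A row lasts 1/8 s, in which the tool goes at most 62.5 mm and 10.7 degrees, less where a joint would pass 70% of its speed; a pose out of reach is approached as far as the arm can. A call is refused whole if a number of a shift passes 0.0625 or a number of a turn 10.7, either way. A call with a gripper value outside its range is refused whole. "jaw" is the finger opening in m, from 0 to 0.087, set as the call begins (left out, the last holds). The fingers move at their own pace and stop on an object; "squeeze" is the grip in N (left out, the last holds). Time passes only in rows, so rows that do not move let the fingers close. It gives the time, the measured TCP pose, the force, the opening and the grip force at its end, in the units of the state.
- get_obs(): the state, without advancing time (a new reading comes with each control period).
- camera(name): name is "side" or "top"; returns a dict with "pixels" (480x640x3 uint8, blue, green, red), "depth" (480x640 float32, m along the optical axis (not along the pixel's ray), 0 where there is no reading), "fov_y" (degrees; the focal length in pixels is half the picture's height over the tangent of half this angle, whatever the lens; pixels are square), "cx", "cy" (the principal point, pixels), "extrinsics" (4x4, takes a point from camera to world coordinates). Camera axes: x right, y up, looking along -z (the intrinsics and any distortion apply to the point x, -y, -z); pixel columns grow to the right and rows downward; lengths in m; the calibration is good to about 2 mm. A picture is of the moment at which its call begins.
- hand_in(): hands the job in; it is judged then, once.
Trained networks look in the newest picture that a camera, given by its name, has taken for a name from the list of things; names that differ only in an ending like _2 or _b are one class to them, and where a whole thing is asked for, a point or a joint stands for the part that bears it (a point fixed in the world has none). Each returns a list of dicts, best first, with "confidence" (0 to 1); they miss things now and then, are a little off and sometimes report something else, mostly with a low value. They report only what shows in the picture. A call takes as long as a camera call.
- cut_out(label, camera): "region" (480x640 bool, what is visible of it) and "extent" ([centre column, centre row, width, height] in pixels, round what is visible of it).
The state is a dict: "time": time; "q": joint angles; "joint_velocities": joint speeds; "joint_torque": joint torques, N m; "position": TCP position; "tool_rot": TCP orientation; "ft_force": force on the tool from outside, world axes, zero at the start; "moment": the same for the moment, N m; "grip_width": finger opening in m; "grip_force": force on a finger pad.
Only numpy, scipy, OpenCV 4.12 (cv2) and the standard library are available. Lean on these libraries where they do the work, as an engineer would, in place of code of your own. Each camera call takes 0.05 s, during which the arm holds its last target. There are 200 camera calls.

## Working session

There is one attempt and no reset: what is moved stays moved. The work goes in short steps, Python scripts to look and compute and a tool call to move; the robot and the scene stay as the last step left them, time stands still between calls to the robot, and variables do not carry over. Pictures are saved under pics/ and viewed, at most 14 in all, crops included, and the job is handed in when it is done.

Besides the shell and the picture viewer there is one more tool, called after ">>>" as name(argument=value, ...) on one line, values as JSON. step_arm: Moves the arm, as the interface text tells. Its arguments: {"type":"object","properties":{"rows":{"type":"array"},"jaw":{"type":"number"},"squeeze":{"type":"number"}},"required":["rows"]}

```bash
mkdir -p pics; ls
cat > h.py <<'E'
import numpy as np, cv2
from rig import get_obs, camera, hand_in, cut_out, robot
def cloud(c):
    f=240/np.tan(np.radians(c["fov_y"])/2); d=c["depth"]
    v,u=np.mgrid[:480,:640]
    p=np.stack([(u-c["cx"])/f*d,-(v-c["cy"])/f*d,-d],-1)
    E=np.array(c["extrinsics"]); return p@E[:3,:3].T+E[:3,3]
E
python3 - <<'E'
from h import *
print(robot if not callable(robot) else '', getattr(robot,'tip_extent',None)); o=get_obs(); print(o)
for n in("side","top"):
    c=camera(n); cv2.imwrite(f"pics/{n}0.png",c["pixels"]); P=cloud(c); print(n,c["fov_y"],c["cx"],c["cy"],[k for k in c],c["extrinsics"])
    for l in "caddy oil_bottle vinegar_flask pepper_mill salt_shaker spice_jar dish_soap loose_lemon garlic".split():
        for r in cut_out(l,n)[:2]:
            m=r["region"]&(c["depth"]>0); q=P[m]
            if len(q): print(l,round(r["confidence"],2),np.round(r["extent"]),m.sum(),np.round(np.percentile(q,[2,50,98],axis=0),3).tolist())
E
```

```text
pics
<Robot object at 0x7f682235be00> 0.1822
{'time': 0.0, 'q': array([-1.32251089e+00,  5.28440802e-01,  1.43389515e+00, -3.38612292e-05,
        1.18139688e+00, -1.78522993e-01]), 'joint_velocities': array([-2.27691135e-03,  8.99430956e-05,  1.59760571e-03,  1.66444685e-03,
       -8.67251350e-04, -1.64724457e-03]), 'joint_torque': array([-1.43524649e-03, -4.40047109e+01, -1.76590580e+01,  6.31056377e-02,
        5.81152167e-02, -1.76462609e-04]), 'position': array([ 0.25865363, -0.56858713,  0.40378908]), 'tool_rot': array([ 9.77313683e-01,  2.11794288e-01, -5.29651631e-05, -1.06889179e-03]), 'ft_force': array([-0.05033038, -0.67531095,  0.34582276]), 'moment': array([-0.01302233, -0.03443631,  0.00219352]), 'grip_force': 0.0, 'grip_width': 0.08734724023792062}
side 56.407379981597984 320.88626261382683 239.51222088033785 ['pixels', 'depth', 'fov_y', 'cx', 'cy', 'extrinsics'] [[ 0.98742471  0.0867847  -0.13213954  0.45439339]
 [-0.15755539  0.47154072 -0.86765526 -0.83144837]
 [-0.01299003  0.87756354  0.47928435  0.49443452]
 [ 0.          0.          0.          1.        ]
[... 1630 characters left out ...]
4, 0.08], [0.579, 0.236, 0.155]]
pepper_mill 0.82 [256. 312.  32.  28.] 709 [[0.41, 0.13, 0.005], [0.431, 0.148, 0.112], [0.459, 0.175, 0.131]]
salt_shaker 0.83 [417. 308.  23.  19.] 392 [[0.422, -0.18, 0.002], [0.438, -0.16, 0.08], [0.464, -0.146, 0.09]]
spice_jar 0.58 [167. 319.  39.  26.] 777 [[0.406, 0.302, 0.004], [0.426, 0.313, 0.103], [0.447, 0.344, 0.109]]
dish_soap 0.95 [213. 167.  46.  57.] 1367 [[0.691, 0.209, 0.011], [0.698, 0.227, 0.157], [0.721, 0.255, 0.233]]
loose_lemon 0.86 [490. 186.  25.  36.] 735 [[0.665, -0.351, 0.03], [0.693, -0.324, 0.05], [0.731, -0.302, 0.059]]
garlic 0.9 [444. 208.  24.  25.] 461 [[0.634, -0.255, 0.015], [0.652, -0.23, 0.035], [0.677, -0.21, 0.047]]
```

View pics/side0.png

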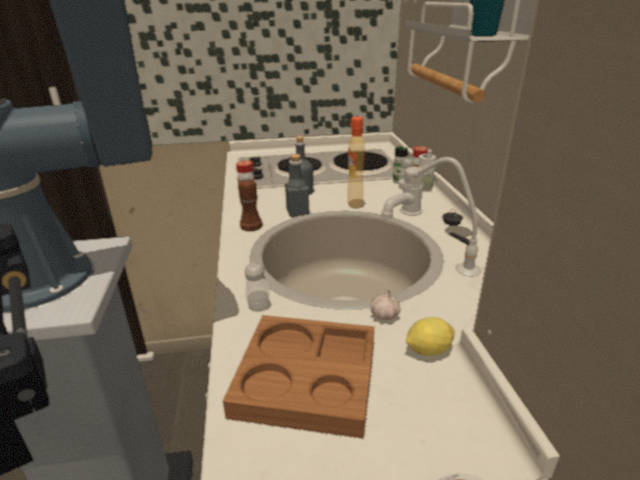

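View pics/top0.png

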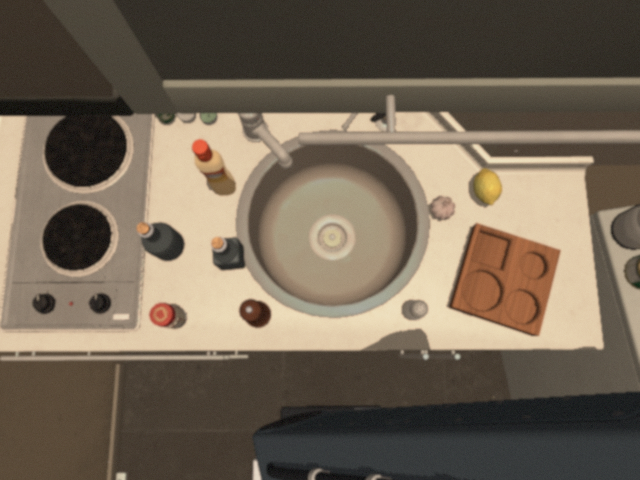

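The side view shows the board near (300,375): square well at its far right, small round well at near right. The top view shows the same, with the square well at (490,250), small (533,265), big (485,290) and medium (522,307). Corks are at (145,228) and (217,243), the mill is at (255,312) and the salt is at (417,308). Next I'll take precise fits.

```bash
cat >> h.py <<'E'
from scipy.optimize import least_squares
def fitc(q,r,x0):
    s=least_squares(lambda p:np.hypot(q[:,0]-p[0],q[:,1]-p[1])-r,x0,loss="soft_l1",f_scale=.001)
    return s.x, np.sqrt(np.mean(s.fun**2))
E
cat > m.py <<'E'
from h import *
C={n:cloud(camera(n)) for n in("side","top")}
Ps={n:c.reshape(-1,3) for n,c in C.items()}
for nm,x0,bands in [("oil",(.585,.35),[(.01,.064,.035),(.106,.138,.013),(.141,.146,.015)]),("vin",(.553,.21),[(.102,.132,.013),(.135,.14,.015)]),
  ("pep",(.432,.153),[(.08,.106,.022)]),("salt",(.44,-.165),[(.02,.06,.022),(.07,.08,.017)])]:
    for n,P in Ps.items():
        d=np.hypot(P[:,0]-x0[0],P[:,1]-x0[1])<.045
        print(nm,n,"top z",np.round(np.percentile(P[d&(P[:,2]>.07)][:,2],99.5),4))
        for a,b,r in bands:
            q=P[d&(P[:,2]>a)&(P[:,2]<b)]
            if len(q)>10: x,e=fitc(q,r,x0); print("  ",a,len(q),np.round(x,4),round(e,4))
    # both
for n,P in Ps.items():
    q=P[(abs(P[:,0]-.5)<.13)&(abs(P[:,1]+.355)<.13)&(P[:,2]>.03)&(P[:,2]<.041)]
    # keep dense
    print("board",n,len(q),np.median(q[:,2]),cv2.minAreaRect(q[:,:2].astype(np.float32)*1000))
    b=P[(abs(P[:,0]-.553)<.04)&(abs(P[:,1]-.21)<.04)&(P[:,2]>.012)&(P[:,2]<.075)]
    print("vinbody",n,len(b),cv2.minAreaRect(b[:,:2].astype(np.float32)*1000))
P=Ps["top"]; 
for zt in(.25,.4,.6):
    q=P[(P[:,2]>zt)&(P[:,0]>.4)&(abs(P[:,1])<.6)]; print(zt,len(q),np.round(q.min(0),2) if len(q) else'',np.round(q.max(0),2) if len(q) else '')
q=P[(P[:,2]>.1)&(P[:,0]>.5)&(P[:,0]<.95)&(P[:,1]>-.2)&(P[:,1]<.18)];print("faucet",np.round(np.percentile(q,[1,50,99],axis=0),2))
E
python3 m.py
```

```text
oil side top z 0.1625
   0.01 149 [0.5789 0.3521] 0.0016
   0.106 98 [0.5786 0.3519] 0.0016
   0.141 18 [0.5793 0.352 ] 0.0019
oil top top z 0.1616
   0.01 304 [0.5818 0.3505] 0.0006
   0.106 82 [0.5814 0.3504] 0.0007
   0.141 59 [0.5832 0.3529] 0.0021
vin side top z 0.1566
   0.102 123 [0.5522 0.2151] 0.0016
   0.135 18 [0.5529 0.2159] 0.0011
vin top top z 0.8071
   0.102 49 [0.555  0.2137] 0.0004
   0.135 51 [0.5562 0.2164] 0.0021
pep side top z 0.1326
   0.08 193 [0.4321 0.1575] 0.0014
pep top top z 0.1326
   0.08 45 [0.4344 0.1558] 0.0003
salt side top z 0.0907
   0.02 457 [ 0.4377 -0.162 ] 0.0018
   0.07 102 [ 0.4368 -0.1644] 0.0009
salt top top z 0.0912
   0.02 141 [ 0.441  -0.1692] 0.0019
   0.07 52 [ 0.4393 -0.1666] 0.0011
board side 7490 0.03649885074341336 ((501.7005615234375, -353.18243408203125), (183.3824920654297, 184.52999877929688), 70.9721450805664)
vinbody side 560 ((542.6876831054688, 198.7200927734375), (39.24022674560547, 70.25091552734375), 57.22509002685547)
board top 4367 0.035338869774235615 ((504.67333984375, -354.8243408203125), (181.9921112060547, 186.30723571777344), 70.89786529541016)
vinbody top 320 ((554.4049682617188, 213.09292602539062), (54.67055130004883, 54.571441650390625), 5.757136821746826)
0.25 76762 [ 0.52 -0.26  0.64] [0.57 0.3  0.81]
0.4 76762 [ 0.52 -0.26  0.64] [0.57 0.3  0.81]
0.6 76762 [ 0.52 -0.26  0.64] [0.57 0.3  0.81]
faucet [[ 0.52 -0.2   0.66]
 [ 0.57 -0.01  0.74]
 [ 0.57  0.17  0.8 ]]
```

```bash
cat > m2.py <<'E'
from h import *
C={n:cloud(camera(n)) for n in("side","top")}
T=C["top"]
for u,v in [(285,157),(260,135),(252,120),(310,138),(390,100),(390,120),(500,138),(600,138),(450,50),(200,30)]: print((u,v),np.round(T[v,u],3))
for n in C:
    P=C[n].reshape(-1,3)
    b=P[(abs(P[:,0]-.5536)<.045)&(abs(P[:,1]-.2144)<.045)&(P[:,2]>.012)&(P[:,2]<.074)][:,:2]
    c0=np.array([.5522,.2151] if n=="side" else [.555,.2137])
    def f(p):
        a=p[0]; d=b-p[1:]; x=abs(d@[np.cos(a),np.sin(a)]); y=abs(d@[-np.sin(a),np.cos(a)]); return np.maximum(x,y)-.027
    R=[(lambda s:(round(s.cost*1e6,2),np.round(np.degrees(s.x[0]),1),np.round(s.x[1:],4)))(least_squares(f,[a,*c0],loss="soft_l1",f_scale=.001)) for a in np.radians(range(-45,45,15))]
    print(n,len(b),min(R,key=lambda r:r[0]),sorted((r[0],float(r[1])) for r in R))
    # wells vs model: board yaw/centre from well-floor points
    q=P[(abs(P[:,0]-.503)<.1)&(abs(P[:,1]+.354)<.1)&(P[:,2]>.0145)&(P[:,2]<.022)]
    for w,r in [((.4784,-.3032),.041),((.5623,-.3268),.045),((.4451,-.3816),.034),((.5298,-.4118),.0275)]:
        k=q[np.hypot(q[:,0]-w[0],q[:,1]-w[1])<.045]
        rim=P[(np.hypot(P[:,0]-w[0],P[:,1]-w[1])<r+.01)&(P[:,2]>.024)&(P[:,2]<.032)]
        print(w,len(k),np.round(np.median(k[:,2]),4), "wallfit",len(rim),fitc(rim,r,w) if r!=.045 else np.round((k.min(0)+k.max(0))/2,4))
E
python3 m2.py
```

```text
(285, 157) [0.755 0.098 0.062]
(260, 135) [0.807 0.152 0.056]
(252, 120) [0.826 0.165 0.089]
(310, 138) [0.522 0.022 0.691]
(390, 100) [ 0.555 -0.043  0.692]
(390, 120) [ 0.537 -0.042  0.691]
(500, 138) [ 0.521 -0.129  0.692]
(600, 138) [ 0.521 -0.21   0.691]
(450, 50) [ 0.565 -0.08   0.745]
(200, 30) [0.566 0.094 0.768]
side 549 (np.float64(445.17), np.float64(-83.4), array([0.5525, 0.2153])) [(np.float64(445.17), -83.4), (np.float64(445.17), 6.6), (np.float64(445.17), 6.6), (np.float64(445.17), 6.6), (np.float64(445.17), 6.6), (np.float64(445.17), 6.6)]
(0.4784, -0.3032) 1201 0.0189 wallfit 227 (array([ 0.4770361 , -0.30259467]), np.float64(0.0028413471224126175))
(0.5623, -0.3268) 1021 0.0189 wallfit 193 [ 0.5621 -0.3184  0.0191]
(0.4451, -0.3816) 1176 0.0189 wallfit 223 (array([ 0.44386731, -0.38067436]), np.float64(0.0024648258473982873))
(0.5298, -0.4118) 818 0.0188 wallfit 184 (array([ 0.52845847, -0.41085246]), np.float64(0.0006607697331596918))
top 286 (np.float64(64.09), np.float64(-84.6), array([0.5551, 0.2138])) [(np.float64(64.09), -84.6), (np.float64(64.09), 5.4), (np.float64(64.09), 5.4), (np.float64(64.09), 5.4), (np.float64(64.09), 5.4), (np.float64(64.09), 5.4)]
(0.4784, -0.3032) 1098 0.0178 wallfit 111 (array([ 0.47950603, -0.30350879]), np.float64(0.0039047658994877123))
(0.5623, -0.3268) 867 0.0179 wallfit 152 [ 0.5614 -0.3265  0.0182]
(0.4451, -0.3816) 765 0.0177 wallfit 101 (array([ 0.44620688, -0.38202404]), np.float64(0.0033659633923877282))
(0.5298, -0.4118) 447 0.0181 wallfit 71 (array([ 0.53106901, -0.41233604]), np.float64(0.0027798713846469984))
```

Run:
```python
from h import *
S=cloud(camera("side"))
for u,v in [(415,70),(445,82),(475,95),(415,30),(520,36),(470,8)]: print((u,v),np.round(S[v,u],3))
q=S.reshape(-1,3); q=q[(q[:,2]>.25)&(q[:,0]>.4)&(q[:,0]<.75)&(abs(q[:,1])<.5)]; print(np.round(np.percentile(q,[0.2,5,50],axis=0),3))
```

```text
(415, 70) [0.824 0.173 0.346]
(445, 82) [0.826 0.01  0.346]
(475, 95) [ 0.829 -0.109  0.345]
(415, 30) [0.817 0.173 0.427]
(520, 36) [ 0.914 -0.07   0.43 ]
(470, 8) [ 0.835 -0.034  0.472]Traceback (most recent call last):
  File "<stdin>", line 4, in <module>
    return _quantile_unchecked(
        a, q, axis, out, overwrite_input, method, keepdims, weights)
    return _ureduce(a,
                    func=_quantile_ureduce_func,
    ...<5 lines>...
                    overwrite_input=overwrite_input,
                    method=method)
    r = func(a, **kwargs)
    result = _quantile(arr,
                       quantiles=q,
    ...<2 lines>...
                       out=out,
                       weights=wgt)
    slices_having_nans = np.isnan(arr[-1, ...])
                                  ~~~^^^^^^^^^
IndexError: index -1 is out of bounds for axis 0 with size 0
```

>>> step_arm(rows=[[0.008,0.023,0,0,0,0],[0.016,0.046,0,0,0,0],[0.016,0.046,0,0,0,0],[0.016,0.046,0,0,0,0],[0.016,0.046,0,0,0,0],[0.016,0.046,0,0,0,0],[0.016,0.046,0,0,0,0],[0.016,0.046,0,0,0,0],[0.016,0.046,0,0,0,0],[0.016,0.046,0,0,0,0],[0.016,0.046,0,0,0,0],[0.016,0.046,0,0,0,0]], jaw=0.06, squeeze=25)

```text
time: 2.75
position: [0.4432, -0.0384, 0.4051]
tool_rot: [0.977, 0.212, 0.0, 0.0]
ft_force: [0.1, -0.1, -0.1]
grip_width: 0.0598
grip_force: 0.0
```

>>> step_arm(rows=[[0.018,0.05,0,0,0,0],[0.018,0.052,0,0,0,0],[0.018,0.052,0,0,0,0],[0.018,0.052,0,0,0,0],[0.018,0.052,0,0,0,0],[0.018,0.052,0,0,0,0],[0.018,0.052,0,0,0,0],[0.011,0.028,0,0,0,0],[0,0,-0.02,0,0,0],[0,0,0,0,0,0]])

```text
time: 4.0
position: [0.579, 0.3503, 0.3827]
tool_rot: [0.977, 0.212, -0.002, 0.0]
ft_force: [0.4, -0.5, -0.5]
grip_width: 0.0603
grip_force: 0.0
```

>>> step_arm(rows=[[0.001,0.001,-0.03,0,0,0],[0,0,-0.035,0,0,0],[0,0,-0.022,0,0,0],[0,0,-0.01,0,0,0],[0,0,0,0,0,0]])

```text
time: 4.62
position: [0.5809, 0.3508, 0.2878]
tool_rot: [0.977, 0.212, -0.0, 0.0]
ft_force: [0.2, -0.7, 0.2]
grip_width: 0.0597
grip_force: 0.0
```

>>> step_arm(rows=[[0,0,0,0,0,0],[0,0,0,0,0,0],[0,0,0,0,0,0],[0,0,0,0,0,0],[0,0,0,0,0,0],[0,0,0,0,0,0]], jaw=0.015)

```text
time: 5.38
position: [0.5809, 0.351, 0.2882]
tool_rot: [0.977, 0.212, 0.0, 0.0]
ft_force: [-0.3, -0.5, 2.6]
grip_width: 0.0281
grip_force: 25.0
```

>>> step_arm(rows=[[0,0,0.008,0,0,0],[0,0,0.02,0,0,0],[0,0,0.03,0,0,0],[0,0,0.03,0,0,0],[-0.008,0,0.02,0,0,0],[-0.018,0,0.015,0,0,0],[-0.022,0,0.015,0,0,0],[-0.02,0,0.015,0,0,0],[-0.012,0,0.012,0,0,0],[-0.006,-0.005,0.01,0,0,0],[0,-0.012,0,0,0,0]])

```text
time: 6.75
position: [0.4946, 0.3339, 0.4636]
tool_rot: [0.977, 0.212, 0.001, -0.0]
ft_force: [0.6, 0.1, -2.6]
grip_width: 0.0279
grip_force: 25.0
```

>>> step_arm(rows=[[0,-0.02,0,0,0,0],[0,-0.03,0,0,0,0],[0,-0.04,0,0,0,0],[-0.001,-0.045,0,0,0,0],[-0.002,-0.045,0,0,0,0],[-0.002,-0.045,0,0,0,0],[-0.002,-0.045,0,0,0,0],[-0.002,-0.045,0,0,0,0],[-0.002,-0.045,0,0,0,0],[-0.002,-0.045,0,0,0,0],[-0.002,-0.045,0,0,0,0],[-0.001,-0.045,0,0,0,0]])

```text
time: 8.25
position: [0.4776, -0.1636, 0.4621]
tool_rot: [0.978, 0.211, -0.001, -0.0]
ft_force: [1.3, 0.7, -2.1]
grip_width: 0.0279
grip_force: 25.0
```

>>> step_arm(rows=[[0,-0.04,0,0,0,0],[0,-0.034,0,0,0,0],[0,-0.028,-0.003,0,0,0],[0,-0.02,-0.008,0,0,0],[0,-0.014,-0.015,0,0,0],[0,-0.008,-0.022,0,0,0],[0,0,-0.025,0,0,0],[0,0,-0.02,0,0,0],[0,0,-0.01,0,0,0],[0,0,0,0,0,0]])

```text
time: 9.5
position: [0.4786, -0.3046, 0.3587]
tool_rot: [0.977, 0.212, -0.001, -0.001]
ft_force: [-0.2, 0.3, -2.1]
grip_width: 0.028
grip_force: 25.0
```

```bash
cat > look.py <<'E'
# usage: look.py x y zlo zhi r [zlo zhi r ...]
import sys
from h import *
a=list(map(float,sys.argv[1:]))
for n in("side","top"):
    P=cloud(camera(n)).reshape(-1,3)
    for i in range(2,len(a),3):
        q=P[(np.hypot(P[:,0]-a[0],P[:,1]-a[1])<a[i+2]+.02)&(P[:,2]>a[i])&(P[:,2]<a[i+1])]
        if len(q)>10:
            x,e=fitc(q,a[i+2],a[:2]); print(n,a[i],len(q),np.round(x,4),round(e,4),"z",np.round(np.percentile(q[:,2],[1,99]),3))
E
python3 look.py .4784 -.3032 .045 .09 .035 .09 .13 .035
```

```text
side 0.045 405 [ 0.477  -0.3029] 0.0007 z [0.073 0.09 ]
side 0.09 1111 [ 0.477 -0.303] 0.0007 z [0.09  0.129]
```

>>> step_arm(rows=[[0,0,-0.008,0,0,0],[0,0,-0.015,0,0,0],[0,0,-0.014,0,0,0],[0,0,-0.007,0,0,0],[0,0,-0.003,0,0,0],[0,0,-0.003,0,0,0],[0,0,-0.0015,0,0,0],[0,0,0,0,0,0]])

```text
time: 10.6
position: [0.4788, -0.3049, 0.3084]
tool_rot: [0.977, 0.212, 0.0, 0.0]
ft_force: [0.5, -0.3, -3.0]
grip_width: 0.0279
grip_force: 25.0
```

>>> step_arm(rows=[[0,0,-0.001,0,0,0],[0,0,-0.001,0,0,0],[0,0,-0.001,0,0,0],[0,0,0,0,0,0]])

```text
time: 11.1
position: [0.4789, -0.3051, 0.306]
tool_rot: [0.977, 0.212, 0.0, 0.001]
ft_force: [-0.9, -0.3, 3.3]
grip_width: 0.0283
grip_force: 25.0
```

>>> step_arm(rows=[[0,0,0,0,0,0],[0,0,0,0,0,0],[0,0,0,0,0,0],[0,0,0.015,0,0,0],[0,0,0.03,0,0,0],[0,0,0.035,0,0,0],[0,0,0.03,0,0,0],[0,0.03,0,0,0,0],[0.006,0.055,0,0,0,0],[0.008,0.06,0,0,0,0],[0.008,0.06,0,0,0,0],[0.008,0.06,0,0,0,0]], jaw=0.06)

```text
time: 12.6
position: [0.5088, -0.0381, 0.4164]
tool_rot: [0.977, 0.212, 0.001, 0.0]
ft_force: [0.6, 0.1, -0.3]
grip_width: 0.0601
grip_force: 0.0
```

>>> step_arm(rows=[[0.01,0.06,0,0,0,0],[0.01,0.06,0,0,0,0],[0.01,0.058,0,0,0,0],[0.009,0.045,0,0,0,0],[0.006,0.025,-0.01,0,0,0],[0,0,-0.025,0,0,0],[0,0,0,0,0,0]])

```text
time: 13.48
position: [0.5529, 0.2085, 0.3793]
tool_rot: [0.977, 0.212, -0.002, -0.0]
ft_force: [0.2, -0.3, 0.5]
grip_width: 0.06
grip_force: 0.0
```

```bash
python3 look.py .478 -.303 .045 .082 .035 .125 .156 .013
```

```text
side 0.045 915 [ 0.4776 -0.304 ] 0.0007 z [0.046 0.082]
side 0.125 338 [ 0.4776 -0.3043] 0.0007 z [0.125 0.156]
top 0.045 186 [ 0.48   -0.3062] 0.0005 z [0.046 0.081]
top 0.125 71 [ 0.4796 -0.3062] 0.0005 z [0.126 0.153]
```

>>> step_arm(rows=[[0.001,0.005,-0.03,0,0,0],[0,0,-0.035,0,0,0],[0,0,-0.022,0,0,0],[0,0,-0.01,0,0,0],[0,0,0,0,0,0]])

```text
time: 14.2
position: [0.5551, 0.2128, 0.2838]
tool_rot: [0.977, 0.211, 0.0, -0.0]
ft_force: [0.0, 0.0, 0.1]
grip_width: 0.0599
grip_force: 0.0
```

>>> step_arm(rows=[[0,0,0,0,0,0],[0,0,0,0,0,0],[0,0,0,0,0,0],[0,0,0,0,0,0],[0,0,0,0,0,0]], jaw=0.015)

```text
time: 14.82
position: [0.5548, 0.2133, 0.2836]
tool_rot: [0.977, 0.212, 0.0, -0.0]
ft_force: [0.1, 0.6, 1.5]
grip_width: 0.028
grip_force: 25.0
```

>>> step_arm(rows=[[0,0,0.008,0,0,0],[0,0,0.02,0,0,0],[0,0,0.028,0,0,0],[0,-0.005,0.028,0,0,0],[0,-0.015,0.016,0,0,-2],[0,-0.025,0.008,0,0,-3],[0,-0.035,0,0,0,-4],[0.001,-0.042,0,0,0,-4],[0.001,-0.045,0,0,0,-4],[0.001,-0.045,0,0,0,-4],[0.001,-0.045,0,0,0,-3],[0.001,-0.045,0,0,0,-1]])

```text
time: 16.32
position: [0.559, -0.0911, 0.3907]
tool_rot: [1.0, -0.006, -0.001, -0.0]
ft_force: [0.0, 0.7, -2.1]
grip_width: 0.0279
grip_force: 25.0
```

>>> step_arm(rows=[[0.001,-0.045,0,0,0,0],[0.001,-0.045,0,0,0,0],[0.001,-0.043,0,0,0,0],[0,-0.036,0,0,0,0],[0,-0.028,0,0,0,0],[0,-0.02,-0.006,0,0,0],[0,-0.013,-0.012,0,0,0],[0,-0.006,-0.015,0,0,0],[0,-0.002,-0.006,0,0,0],[0,0,0,0,0,0]])

```text
time: 17.58
position: [0.5627, -0.3261, 0.3511]
tool_rot: [1.0, -0.004, -0.001, -0.001]
ft_force: [0.4, 1.1, -2.4]
grip_width: 0.0276
grip_force: 25.0
```

```bash
cat > sq.py <<'E'
import sys
from h import *
x0,y0,lo,hi=map(float,sys.argv[1:])
for n in("side","top"):
    P=cloud(camera(n)).reshape(-1,3)
    b=P[(np.hypot(P[:,0]-x0,P[:,1]-y0)<.045)&(P[:,2]>lo)&(P[:,2]<hi)][:,:2]
    if len(b)<30: print(n,len(b)); continue
    def f(p):
        a=p[0]; d=b-p[1:]; x=abs(d@[np.cos(a),np.sin(a)]); y=abs(d@[-np.sin(a),np.cos(a)]); return np.maximum(x,y)-.027
    R=[least_squares(f,[a,x0,y0],loss="soft_l1",f_scale=.001) for a in np.radians(range(-45,45,15))]
    s=min(R,key=lambda s:s.cost); print(n,len(b),round((np.degrees(s.x[0])+45)%90-45,1),np.round(s.x[1:],4),round(s.cost*1e6,1))
E
python3 sq.py .562 -.326 .072 .14
```

```text
side 1560 -19.4 [ 0.5604 -0.3236] 459.8
top 0
```

>>> step_arm(rows=[[0,-0.002,-0.008,0,0,0],[0,0,-0.014,0,0,0],[0,0,-0.012,0,0,0],[0,0,-0.006,0,0,0],[0,0,-0.003,0,0,0],[0,0,-0.003,0,0,0],[0,0,-0.0015,0,0,0],[0,0,0,0,0,0]])

```text
time: 18.68
position: [0.5628, -0.3289, 0.3049]
tool_rot: [1.0, -0.005, 0.0, 0.0]
ft_force: [0.1, -0.2, -2.7]
grip_width: 0.0279
grip_force: 25.0
```

>>> step_arm(rows=[[0,0,-0.001,0,0,0],[0,0,-0.001,0,0,0],[0,0,0,0,0,0]])

```text
time: 19.05
position: [0.5627, -0.3289, 0.3027]
tool_rot: [1.0, -0.005, -0.0, -0.0]
ft_force: [0.2, -0.1, -2.6]
grip_width: 0.0278
grip_force: 25.0
```

>>> step_arm(rows=[[0,0,-0.001,0,0,0],[0,0,-0.001,0,0,0],[0,0,0,0,0,0]])

```text
time: 19.42
position: [0.5629, -0.3289, 0.3015]
tool_rot: [1.0, -0.005, 0.0, 0.0]
ft_force: [-0.4, 0.4, 2.5]
grip_width: 0.028
grip_force: 25.0
```

>>> step_arm(rows=[[0,0,0,0,0,0],[0,0,0,0,0,0],[0,0,0,0,0,0],[0,0,0.015,0,0,0],[0,0,0.03,0,0,0],[0,0,0.035,0,0,0],[0,0,0.035,0,0,0],[-0.005,0.03,0,0,0,5],[-0.014,0.05,0,0,0,9],[-0.016,0.055,0,0,0,9],[-0.016,0.055,0,0,0,9],[-0.016,0.055,0,0,0,9]], jaw=0.07)

```text
time: 20.92
position: [0.4951, -0.0824, 0.4169]
tool_rot: [0.938, 0.348, 0.001, 0.001]
ft_force: [0.2, 0.8, 0.0]
grip_width: 0.0699
grip_force: 0.0
```

>>> step_arm(rows=[[-0.016,0.055,0,0,0,9],[-0.016,0.055,-0.01,0,0,9],[-0.016,0.055,-0.02,0,0,8],[-0.012,0.05,-0.03,0,0,4.5],[-0.003,0.025,0,0,0,0],[0,0,0,0,0,0]])

```text
time: 21.68
position: [0.4325, 0.1575, 0.3564]
tool_rot: [0.813, 0.582, 0.001, 0.0]
ft_force: [-0.0, -0.2, -0.2]
grip_width: 0.0701
grip_force: 0.0
```

```bash
python3 sq.py .562 -.326 .045 .09; python3 look.py .4333 .1566 .08 .106 .022; python3 -c "
from h import *
c=camera('top');cv2.imwrite('pics/t1.png',c['pixels'])
c=camera('side');cv2.imwrite('pics/s1.png',c['pixels'])"
```

```text
side 976 -19.6 [ 0.5613 -0.3266] 274.7
top 290 -19.2 [ 0.564  -0.3286] 43.9
side 0.08 195 [0.4317 0.1576] 0.0015 z [0.08  0.105]
top 0.08 38 [0.4344 0.1558] 0.0003 z [0.081 0.106]
```

View pics/s1.png

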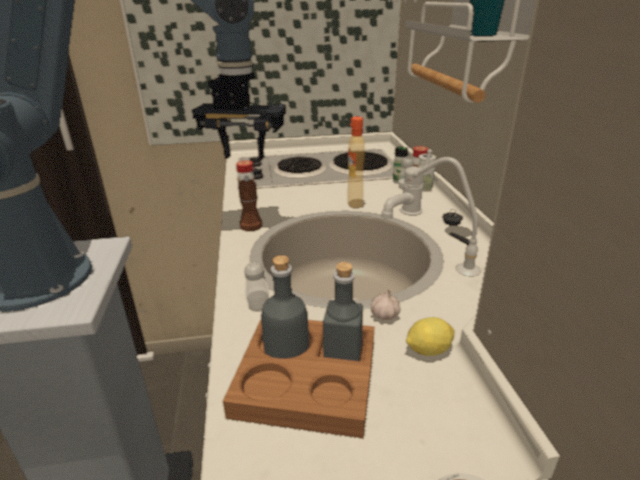

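Both bottles stand in their wells, at (285,320) and (344,330), and the gripper is above the mill at (248,195).

>>> step_arm(rows=[[0,0,-0.025,0,0,0],[0,0,-0.032,0,0,0],[0,0,-0.025,0,0,0],[0,0,-0.012,0,0,0],[0,0,-0.004,0,0,0],[0,0,0,0,0,0]])

```text
time: 22.72
position: [0.4331, 0.1559, 0.2581]
tool_rot: [0.814, 0.58, 0.0, 0.0]
ft_force: [-0.0, 0.6, 0.2]
grip_width: 0.0696
grip_force: 0.0
```

>>> step_arm(rows=[[0,0,0,0,0,0],[0,0,0,0,0,0],[0,0,0,0,0,0],[0,0,0,0,0,0],[0,0,0,0,0,0]], jaw=0.03)

```text
time: 23.35
position: [0.433, 0.1561, 0.258]
tool_rot: [0.814, 0.58, 0.0, 0.0]
ft_force: [0.1, -0.1, 1.9]
grip_width: 0.0433
grip_force: 25.0
```

>>> step_arm(rows=[[0,0,0.01,0,0,0],[0,0,0.03,0,0,0],[0,0,0.04,0,0,0],[0,-0.01,0.045,0,0,0],[0,-0.02,0.04,0,0,0],[0,-0.03,0.03,0,0,0],[0,-0.04,0.012,0,0,0],[0.001,-0.045,0,0,0,0],[0.001,-0.045,0,0,0,0],[0.001,-0.045,0,0,0,0],[0.001,-0.045,0,0,0,0],[0.001,-0.045,0,0,0,0]])

```text
time: 24.85
position: [0.437, -0.1699, 0.4647]
tool_rot: [0.814, 0.58, -0.0, -0.001]
ft_force: [2.0, -1.0, -2.0]
grip_width: 0.0429
grip_force: 25.0
```

>>> step_arm(rows=[[0.001,-0.045,0,0,0,0],[0.001,-0.045,0,0,0,0],[0.001,-0.04,0,0,0,0],[0.002,-0.035,0,0,0,0],[0.002,-0.025,0,0,0,0],[0,-0.016,0,0,0,0],[0,-0.006,-0.015,0,0,0],[0,0,-0.03,0,0,0],[0,0,-0.04,0,0,0],[0,0,-0.03,0,0,0],[0,0,-0.013,0,0,0],[0,0,0,0,0,0]])

```text
time: 26.35
position: [0.4446, -0.3802, 0.3358]
tool_rot: [0.814, 0.581, -0.0, -0.001]
ft_force: [-0.5, 0.7, -0.2]
grip_width: 0.0436
grip_force: 25.0
```

```bash
python3 look.py .4445 -.381 .078 .087 .028 .158 .178 .022
```

```text
side 0.078 152 [ 0.4437 -0.3782] 0.0006 z [0.08  0.087]
side 0.158 706 [ 0.4438 -0.3789] 0.0044 z [0.158 0.178]
```

>>> step_arm(rows=[[0,-0.002,-0.012,0,0,0],[0,0,-0.02,0,0,0],[0,0,-0.015,0,0,0],[0,0,-0.006,0,0,0],[0,0,-0.003,0,0,0],[0,0,-0.002,0,0,0],[0,0,-0.001,0,0,0],[0,0,0,0,0,0]])

```text
time: 27.45
position: [0.4448, -0.3829, 0.278]
tool_rot: [0.814, 0.58, 0.0, 0.0]
ft_force: [-0.4, 0.2, -2.2]
grip_width: 0.0435
grip_force: 25.0
```

>>> step_arm(rows=[[0,0,-0.001,0,0,0],[0,0,-0.001,0,0,0],[0,0,-0.001,0,0,0],[0,0,0,0,0,0]])

```text
time: 27.95
position: [0.4449, -0.383, 0.276]
tool_rot: [0.814, 0.58, -0.0, 0.0]
ft_force: [-0.6, 1.8, 5.0]
grip_width: 0.0435
grip_force: 25.0
```

>>> step_arm(rows=[[0,0,0,0,0,0],[0,0,0,0,0,0],[0,0,0,0,0,0],[0,0,0.015,0,0,0],[0,0,0.035,0,0,0],[0,0,0.045,0,0,0],[0,0,0.045,0,0,0],[0,0.02,0.004,0,0,5],[-0.001,0.045,0,0,0,8],[-0.002,0.05,0,0,0,9],[-0.002,0.05,0,0,0,9],[-0.002,0.035,0,0,0,9]], jaw=0.07)

```text
time: 29.45
position: [0.4372, -0.1808, 0.4197]
tool_rot: [0.564, 0.826, 0.0, 0.0]
ft_force: [0.6, -0.2, -0.2]
grip_width: 0.0703
grip_force: 0.0
```

>>> step_arm(rows=[[0,0.017,-0.03,0,0,5],[0,0,-0.04,0,0,0],[0,0,-0.02,0,0,0],[0,0,0,0,0,0]])

```text
time: 29.95
position: [0.4375, -0.1657, 0.3283]
tool_rot: [0.53, 0.848, 0.0, -0.001]
ft_force: [0.1, 0.1, -0.1]
grip_width: 0.0699
grip_force: 0.0
```

```bash
python3 look.py .4445 -.381 .1 .122 .022;python3 look.py .4385 -.1655 .072 .08 .017; python3 -c "
from h import *
c=camera('side');cv2.imwrite('pics/s2.png',c['pixels'])"
```

```text
side 0.1 464 [ 0.4441 -0.3817] 0.0006 z [0.1   0.122]
top 0.1 54 [ 0.4465 -0.3841] 0.0005 z [0.102 0.122]
side 0.072 81 [ 0.4362 -0.1638] 0.0011 z [0.072 0.08 ]
```

View pics/s2.png

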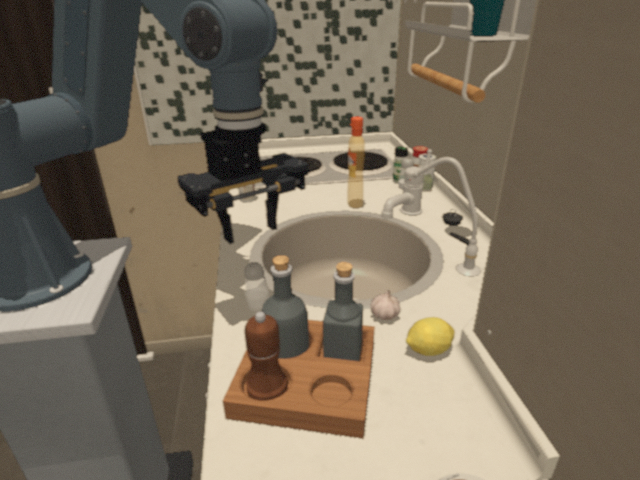

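The mill is seated at (265,355), the small well at (332,390) is free, and the gripper hangs above the salt shaker at (256,285).

>>> step_arm(rows=[[0,0,-0.025,0,0,0],[0,0,-0.032,0,0,0],[0,0,-0.025,0,0,0],[0,0,-0.01,0,0,0],[0,0,-0.004,0,0,0],[0,0,0,0,0,0]])

```text
time: 30.95
position: [0.438, -0.1661, 0.2333]
tool_rot: [0.53, 0.848, -0.0, 0.001]
ft_force: [-0.4, -0.1, 0.4]
grip_width: 0.0701
grip_force: 0.0
```

>>> step_arm(rows=[[0,0,0,0,0,0],[0,0,0,0,0,0],[0,0,0,0,0,0],[0,0,0,0,0,0],[0,0,0,0,0,0]], jaw=0.025, squeeze=15)

```text
time: 31.58
position: [0.4378, -0.1659, 0.2328]
tool_rot: [0.53, 0.848, 0.0, 0.0]
ft_force: [0.2, 0.8, 1.3]
grip_width: 0.0347
grip_force: 14.9
```

>>> step_arm(rows=[[0,0,0.01,0,0,0],[0,0,0.03,0,0,0],[0,0,0.045,0,0,0],[0,0,0.05,0,0,0],[0,0,0.04,0,0,0],[0.004,-0.01,0.022,0,0,0],[0.008,-0.02,0.004,0,0,0],[0.011,-0.03,0,0,0,0],[0.013,-0.035,0,0,0,0],[0.013,-0.035,0,0,0,0],[0.013,-0.035,0,0,0,0],[0.012,-0.031,0,0,0,0]])

```text
time: 33.08
position: [0.5117, -0.3629, 0.4339]
tool_rot: [0.53, 0.848, 0.0, -0.0]
ft_force: [-0.4, 0.4, -1.1]
grip_width: 0.0342
grip_force: 14.8
```

>>> step_arm(rows=[[0.01,-0.027,0,0,0,0],[0.006,-0.017,0,0,0,0],[0.002,-0.006,0,0,0,0],[0,0,-0.02,0,0,0],[0,0,-0.035,0,0,0],[0,0,-0.04,0,0,0],[0,0,-0.03,0,0,0],[0,0,-0.01,0,0,0],[0,0,0,0,0,0]])

```text
time: 34.2
position: [0.5297, -0.4115, 0.2987]
tool_rot: [0.53, 0.848, 0.0, -0.001]
ft_force: [0.6, -0.5, -0.6]
grip_width: 0.0345
grip_force: 14.8
```

```bash
python3 look.py .529 -.411 .068 .085 .022 .085 .105 .022; python3 -c "
from h import *
c=camera('side');cv2.imwrite('pics/s3.png',c['pixels'])"
```

```text
side 0.068 241 [ 0.5306 -0.4076] 0.0008 z [0.069 0.085]
side 0.085 406 [ 0.5298 -0.4088] 0.0008 z [0.085 0.105]
```

View pics/s3.png

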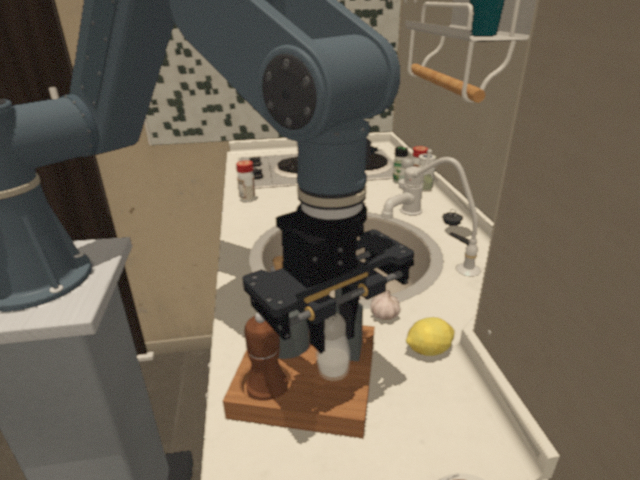

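The shaker hangs upright at (333,355), just beyond the small well. A small correction, then lower it.

>>> step_arm(rows=[[-0.0015,-0.0015,-0.01,0,0,0],[0,0,-0.014,0,0,0],[0,0,-0.012,0,0,0],[0,0,-0.005,0,0,0],[0,0,-0.003,0,0,0],[0,0,-0.002,0,0,0],[0,0,0,0,0,0]])

```text
time: 35.22
position: [0.5283, -0.4134, 0.2529]
tool_rot: [0.53, 0.848, -0.0, 0.0]
ft_force: [0.7, 0.3, -0.3]
grip_width: 0.0342
grip_force: 14.8
```

>>> step_arm(rows=[[0,0,-0.001,0,0,0],[0,0,-0.001,0,0,0],[0,0,0,0,0,0]])

```text
time: 35.6
position: [0.5283, -0.4135, 0.2509]
tool_rot: [0.53, 0.848, -0.0, 0.0]
ft_force: [-0.4, -0.1, -0.6]
grip_width: 0.0347
grip_force: 14.8
```

>>> step_arm(rows=[[0,0,-0.001,0,0,0],[0,0,-0.0005,0,0,0],[0,0,0,0,0,0]])

```text
time: 35.98
position: [0.5286, -0.4139, 0.2507]
tool_rot: [0.53, 0.848, -0.0, 0.001]
ft_force: [-0.3, 0.7, 5.3]
grip_width: 0.0349
grip_force: 15.2
```

>>> step_arm(rows=[[0,0,0,0,0,0],[0,0,0,0,0,0],[0,0,0,0,0,0],[0,0,0.015,0,0,0],[0,0,0.035,0,0,0],[0,0,0.045,0,0,0],[0,0,0.045,0,0,0],[-0.01,0.02,0.02,0,0,0],[-0.02,0.05,0,0,0,0],[-0.02,0.06,0,0,0,0],[-0.02,0.06,0,0,0,0],[-0.02,0.06,0,0,0,0]], jaw=0.055)

```text
time: 37.48
position: [0.438, -0.1638, 0.4103]
tool_rot: [0.531, 0.848, 0.0, 0.001]
ft_force: [0.8, -0.3, 0.7]
grip_width: 0.0549
grip_force: 0.0
```

>>> step_arm(rows=[[0,0.06,0,0,0,0],[0,0.06,0,0,0,0],[0,0.03,0,0,0,0],[0,0,0,0,0,0],[0,0,0,0,0,0]])

```text
time: 38.1
position: [0.4392, -0.016, 0.4099]
tool_rot: [0.53, 0.848, -0.0, 0.001]
ft_force: [0.2, -0.5, 0.8]
grip_width: 0.055
grip_force: 0.0
```

```bash
for a in ".479 -.304 .045 .082 .035 .125 .156 .013" ".563 -.327 .12 .15 .013" ".445 -.383 .1 .122 .022" ".529 -.412 .04 .08 .022 .088 .1 .017"; do python3 look.py $a; done; python3 sq.py .562 -.327 .045 .09
python3 - <<'E'
from h import *
for n in("side","top"):
    c=camera(n); cv2.imwrite(f"pics/{n}9.png",c["pixels"]); P=cloud(c).reshape(-1,3)
    for nm,x,y in[("oil",.479,-.304),("vin",.563,-.327),("mill",.445,-.383),("salt",.53,-.412)]:
        q=P[(np.hypot(P[:,0]-x,P[:,1]-y)<.02)&(P[:,2]<.25)]; print(n,nm,"top",round(float(q[:,2].max()),4))
E
```

```text
side 0.045 587 [ 0.4774 -0.304 ] 0.0008 z [0.045 0.082]
side 0.125 340 [ 0.4775 -0.3043] 0.0007 z [0.125 0.155]
top 0.045 187 [ 0.4801 -0.3063] 0.0005 z [0.045 0.081]
top 0.125 72 [ 0.4798 -0.3061] 0.0005 z [0.126 0.153]
side 0.12 333 [ 0.5614 -0.3268] 0.0007 z [0.12 0.15]
top 0.12 80 [ 0.5637 -0.3285] 0.0005 z [0.121 0.147]
side 0.1 460 [ 0.4442 -0.3817] 0.0006 z [0.1   0.122]
top 0.1 106 [ 0.4465 -0.3839] 0.0006 z [0.1   0.122]
side 0.04 814 [ 0.5287 -0.4094] 0.0018 z [0.04  0.079]
side 0.088 238 [ 0.527  -0.4115] 0.001 z [0.088 0.1  ]
top 0.04 240 [ 0.5312 -0.4161] 0.0033 z [0.04 0.08]
top 0.088 92 [ 0.5294 -0.4137] 0.0016 z [0.089 0.1  ]
side 879 -19.7 [ 0.5613 -0.3267] 254.9
top 291 -19.2 [ 0.5639 -0.3286] 48.8
side oil top 0.1802
side vin top 0.1739
side mill top 0.1519
side salt top 0.1092
top oil top 0.1817
top vin top 0.1756
top mill top 0.1517
top salt top 0.1095
```

View pics/side9.png

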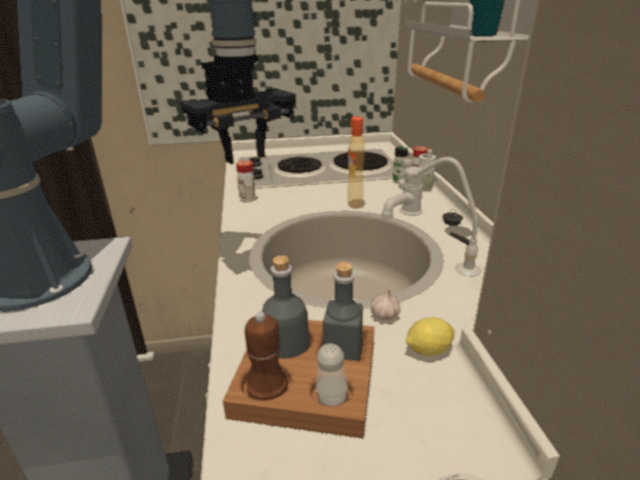

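View pics/top9.png

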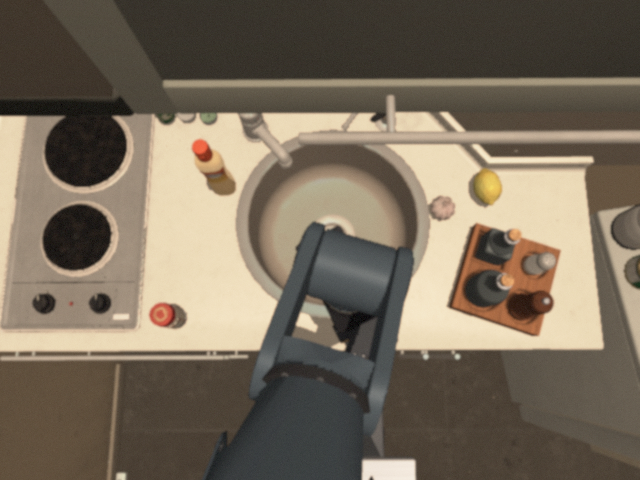

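All four stand seated on the board: oil at (285,320), flask at (344,330), mill at (265,355) and salt at (331,375) in the side view. Their tops are 18 mm above their table heights. The soap, spice jar, lemon and garlic have not moved, and the arm is clear.

```bash
python3 -c "
from rig import hand_in
print(hand_in())"
```

```text
the job is handed in; nothing more can be done
None
```

The oil bottle, vinegar flask, pepper mill and salt shaker stand upright on the bottoms of their wells, the other things were left where they were, and the job was handed in after about 39 s.

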